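# Isolate the trimming wheel and gauge the dish

### The job

Switch the trimming wheel off at its isolator (turn the red handle fully to off), and only then take the dial gauge from its wooden stand and press its spring tip gently on the blue dot on the dish, holding the gauge square to the dish's sloping face with the tip about half pressed in. Finish while still holding the gauge there, steady: do not let go or put it down. Leave the bowls and the bottle where they stand.

Things in the scene. Friction and masses are not known exactly. Their poses are not given: they have to be found in the camera images.
- handle (a joint): Isolator's red bar handle, on a vertical axis at the middle of the box's top. 0 = off: bar along the isolator's x, its white line at the green mark (-x). 1.571 rad = on: bar along its y, white line at the red mark (+y). Grows clockwise from above: switch off by turning anticlockwise a quarter turn. Hard stops at both ends; friction of 0.12 N m keeps it where left. Starts near on.
- handle_grip (a point): Point on the handle's axis, 82.5 mm above the table. The bar is 66 mm long (this point's x axis runs along it, the white line at its -x end), 14 mm wide and 28 mm tall (from 66 to 94 mm above the table), on a round red hub of 48 mm diameter just below. This frame turns with the handle.
- isolator: Grey isolator box 100 x 100 x 55 mm with a round yellow plate on top, fixed to the table; origin at the centre of its underside, z up. It stands on either the left or the right side of the wheel, the gauge's stand on the other.
- stand: Wooden gauge stand, 70 x 70 x 50 mm, fixed to the table; origin at the centre of its underside, z up. A square socket 32 mm wide and 20 mm deep in its top holds the gauge's foot upright; a round hole below leaves the tip free.
- gauge: Dial gauge, about 0.2 kg, loose, upright in the stand: square black stem 28 x 28 x 92 mm and a round dial, 46 mm across, 26 mm thick, facing its +x and -x, centre at z = 84 mm, top at 107 mm. Origin: centre of the stem's underside, z up the stem; in the stand 30 mm above the table, z = 20 mm and up standing free. Fingers close along its x, on the stem's faces, best at z = 65 to 70 mm.
- plunger (a joint): How far the gauge's spring tip is pressed in, in m: 0 = fully out, 0.014 = fully in (hard stop). The spring takes about 0.5 N to start and 450 N/m after that: 3.6 N at 7 mm, about half in, and 6.8 N at 14 mm.
- tip (a point): End of the gauge's spring tip, a steel pin of 10 mm diameter with a round end, on the stem's axis, 22 mm below the stem's underside when out; its z axis points up the stem, like the gauge's.
- dish: White oblong dish, upside down, clamped on the wheel's round tilted head: 190 mm along its y, 90 along x, 28 thick, upper face flat. Origin: centre of its lower side, z square to the upper face. That face slopes by 0.26 rad (15 degrees), facing up and towards the wheel's -x, roughly to the robot. Fixed and rigid.
- spot (a point): Centre of the dark blue dot, 20 mm in diameter, on the dish's upper face, 45 mm from the dish's middle along its +y, about 100 mm above the table. Its z axis is square to the face, pointing out of it.
- wheel: The trimming wheel: square blue base 170 x 170 x 30 mm, fixed to the table, with a short column and a tilted aluminium head 210 mm in diameter. Origin at the centre of its underside, z up.
- bowl_blue: Blue bowl, 110 mm across, 50 mm tall, loose; origin under its middle. To be left alone.
- bowl_orange: Orange bowl of the same size, loose. To be left alone.
- bowl_lime: Lime green bowl of the same size, loose. To be left alone.
- bottle: White bottle with an orange cap, 60 mm across, 160 mm tall, loose; origin under its middle. To be left alone.

How it is judged (in metres and radians):
On the way, in this order (a step that is already met when the one before it is completed fails the run):
1. the isolator's handle is turned to off (within 0.15 rad) (value of joint handle below 0.15 rad), for 0.2 s.
2. the gauge is lifted out of its stand by the fingers (height (world z) of gauge above 0.06 m and contact force between the fingers and gauge above 1 N and contact force between gauge and stand below 0.1 N), for 0.2 s.
At the end, for the whole second after the job is handed in: For the last second: fingers hold the gauge (>2 N) off its stand, still; tip within 10 mm of the dot's centre, pressed in 3 to 11.5 mm with 0.8 to 9 N; stem within 0.12 rad of square to the dish; handle within 0.15 rad of off; bowls and bottle within 30 mm of their starts (value of joint handle below 0.15 rad and distance between tip and spot below 0.01 m and angle between the z axis of gauge and the z axis of spot, either way round below 0.12 rad and angle between gauge's own z axis and vertical below 0.6 rad and value of joint plunger between 0.003 and 0.0115 m and contact force between gauge and dish between 0.8 and 9 N and contact force between the fingers and gauge above 2 N and contact force between gauge and stand below 0.1 N and linear speed of gauge below 0.02 m/s and distance of each of bowl_blue, bowl_orange, bowl_lime, bottle from where it was at the start of the episode below 0.03 m); the arm keeps its last pose, push and grip.
It fails at once if the gauge is pressed on the dish with more than 15 N (contact force between gauge and dish above 15 N).
It fails at once if the gauge is taken out, or touches the dish, while the isolator is not off (value of joint handle above 0.3 rad and (contact force between gauge and dish above 0.3 N or height (world z) of gauge above 0.06 m)).
It fails at once if a bowl or the bottle is pushed more than 30 mm or knocked over (distance of any of bowl_blue, bowl_orange, bowl_lime, bottle from where it was at the start of the episode above 0.03 m or angle between any of bowl_blue, bowl_orange, bowl_lime, bottle's own z axis and vertical above 0.5 rad).
It also fails if it takes over 64 s, if anything falls off the work surface, if the arm or the gripper's body presses on something with over 40 N, if the wrist force passes 120 N, or if a joint passes its speed limit or range.

### The arm

A 6-joint arm with a two-finger parallel gripper is mounted at the origin on the work surface. World frame = base frame: x ahead of the robot, y to its left, z up, the work surface at z = 0. Lengths are in m, angles in degrees, forces in N, time in s.
With the tool pointing down it reaches from about 0.35 to 0.875 m from the base axis. Payload 4.2 kg.
Tool frame: the origin (TCP) lies midway between the tips of the shut fingers; the grasp point (between the pads) lies 19 mm behind it (r.pinch_z is the distance from the TCP to the grasp point, in m); z points along the fingers, y is the line along which they close (so a half turn about z gives the same grasp; the last joint's range is limited). The gripper opens to 87 mm and grips with 3 to 60 N. Pads are 19 mm wide; open, the fingers measure 117 mm over their backs; the gripper's body (75 mm by 190 mm) begins 51 mm behind the grasp point.
Start: joints at [82.769, 22.042, 0.453, 0, -68.411, -14.817], TCP at [0.235, 0.579, 0.223] pointing down, gripper open.
Joint ranges: [-179.83, 179.83], [-69.29, 118.12], [-61.27, 80.66], [-181.25, 117.63], [-171.15, -9.14], [-177.46, 177.46]. Speed limits (degrees/s): [159.86, 159.86, 180, 180, 180, 180].

### API

Orientations are given as a 3x3 rotation matrix whose columns are the frame's x, y, z axes.
In Python, from station import r, imaging, models gives the robot as it stands. The module is installed in compiled form; this text tells all that it offers.
- The arm moves only by the tool apply_moves, never from a script. Its argument "moves" is a list of rows, each a list of 2 entries, a list of its own where there are three numbers: the shift along the tool's x, y, z in m, then the turn about the tool's z in degrees. A call has 1 to 5 rows; each row shifts and turns the commanded pose from where the row before left it, along the tool's axes as they then stand; what a row does not reach is not made up. A row lasts 1/12 s, in which the tool goes at most 41.7 mm and 7.16 degrees, less where a joint would pass 70% of its speed; a pose out of reach is approached as far as the arm can. A call is refused whole if a number of a shift passes 0.0417 or a number of a turn 7.16, either way. A call with a gripper value outside its range is refused whole. "hand" is the finger opening in m, from 0 to 0.087, set as the call begins (left out, the last holds). The fingers move at their own pace and stop on an object; the grip force is fixed at half the most. Time passes only in rows, so rows that do not move let the fingers close. It gives the time, the measured TCP pose, the force, the opening and the grip force at its end, in the units of the state.
- r.sense(): the state, without advancing time (a new reading comes with each control period).
- imaging.capture(name): name is "scene" or "top" or "wrist"; returns a dict with "frame" (384x512x3 uint8, blue, green, red), "intrinsics" (3x3 intrinsics, pixels), "dist" ([k1, k2, p1, p2, k3] as OpenCV has them; the pictures are not rectified), "eye" and "orientation" of the camera in the world. Camera axes: x right, y down, z forward; pixel columns grow to the right and rows downward; lengths in m; the calibration is good to about 2 mm. A picture is of the moment at which its call begins. There is no depth.
- r.finish_job(): hands the job in; it is judged then, once.
Trained networks look in a picture, given as the dict that the camera call returned (one of the last four; its "shot" number tells which), for a name from the list of things; names that differ only in an ending like _2 or _b are one class to them, and where a whole thing is asked for, a point or a joint stands for the part that bears it (a point fixed in the world has none). Each returns a list of dicts, best first, with "confidence" (0 to 1); they miss things now and then, are a little off and sometimes report something else, mostly with a low value. They report only what shows in the picture. A call takes as long as a camera call.
- models.cut_out(picture, target): "region" (384x512 bool, what is visible of it) and "extent" ([left, top, width, height] as shares, 0 to 1, of the picture: columns of its width, rows of its height, round what is visible of it).
- models.place_of(picture, target): "at" ([column, row] as shares, 0 to 1, of the picture: columns of its width, rows of its height: a listed point, or the origin of a listed thing).
The state is a dict: "time_s": time; "joints": joint angles; "joint_velocities": joint speeds; "effort": joint torques, N m; "tcp_pos": TCP position; "ee_rot": TCP orientation; "wrist_force": force on the tool from outside, world axes, zero at the start; "moment": the same for the moment, N m; "gripper_width": opening from 0.0 (shut) to 1.0 (fully open); "gripper_force": force on a finger pad.
Only numpy, scipy, OpenCV 4.12 (cv2) and the standard library are available. Lean on these libraries where they do the work, as an engineer would, in place of code of your own. Each camera call takes 0.05 s, during which the arm holds its last target. There are 200 camera calls.

## Working session

There is one attempt and no reset: what is moved stays moved. The work goes in short steps, Python scripts to look and compute and a tool call to move; the robot and the scene stay as the last step left them, time stands still between calls to the robot, and variables do not carry over. Pictures are saved under pics/ and viewed, at most 13 in all, crops included, and the job is handed in when it is done.

Besides the shell and the picture viewer there is one more tool, called after ">>>" as name(argument=value, ...), one argument or row to a line, values as JSON. apply_moves: Moves the arm, as the interface text tells. Its arguments: {"type":"object","properties":{"moves":{"type":"array"},"hand":{"type":"number"}},"required":["moves"]}

```bash
mkdir -p pics; cat > h.py <<'E'
import numpy as np, cv2
from station import r, imaging, models
def ray(p,at):
    uv=np.array([[[at[0]*512,at[1]*384]]],float)
    n=cv2.undistortPoints(uv,p["intrinsics"],np.array(p["dist"],float))[0,0]
    d=np.array(p["orientation"])@np.array([n[0],n[1],1]); return np.array(p["eye"]),d/np.linalg.norm(d)
def onz(p,at,z):
    e,d=ray(p,at); return e+d*(z-e[2])/d[2]
def tri(rs):
    A=0;b=0
    for e,d in rs:
        P=np.eye(3)-np.outer(d,d);A=A+P;b=b+P@e
    return np.linalg.solve(A,b)
def proj(p,X):
    R=np.array(p["orientation"]);t=-R.T@np.array(p["eye"])
    return cv2.projectPoints(np.array(X,float).reshape(-1,1,3),cv2.Rodrigues(R.T)[0],t,p["intrinsics"],np.array(p["dist"],float))[0][:,0]
E
python3 - <<'E'
from h import *
np.set_printoptions(precision=4,suppress=True)
P={n:imaging.capture(n) for n in("scene","top","wrist")}
cv2.imwrite("pics/a.png",np.vstack([P["scene"]["frame"],P["top"]["frame"]])[:, :] if 0 else P["scene"]["frame"])
cv2.imwrite("pics/b.png",P["top"]["frame"])
for t,z in dict(handle_grip=.0825,isolator=0,stand=0,gauge=.03,tip=.008,dish=.08,spot=.1,wheel=0,bowl_blue=0,bowl_orange=0,bowl_lime=0,bottle=0).items():
    rs=[]
    for n in P:
        L=models.place_of(P[n],t)
        for o in L[:2]: print(t,n,round(o["confidence"],2),np.array(o["at"])*[512,384],onz(P[n],o["at"],z))
        if L and n!="wrist": rs.append(ray(P[n],L[0]["at"]))
    if len(rs)>1: print("   tri",tri(rs))
for n in P: print(n,P[n]["eye"],np.array(P[n]["orientation"])[:,2])
print(r.sense())
E
```

```text
handle_grip scene 0.7 [362.8032 222.2976] [0.4755 0.3053 0.0825]
handle_grip top 0.68 [136.2944 233.7024] [0.4878 0.3148 0.0825]
   tri [0.4871 0.3123 0.0924]
isolator scene 0.57 [356.608  248.4096] [0.4886 0.3054 0.    ]
isolator top 0.67 [152.0128 232.5888] [0.4918 0.2993 0.    ]
   tri [ 0.4895  0.3023 -0.002 ]
stand scene 0.55 [233.3184 155.712 ] [ 0.426  -0.3127  0.    ]
stand scene 0.48 [233.984 148.608] [ 0.3923 -0.3516  0.    ]
stand top 0.88 [372.0192 259.6992] [ 0.4324 -0.3153  0.    ]
   tri [ 0.4302 -0.3124  0.0023]
gauge scene 0.5 [233.3184 150.1056] [ 0.4327 -0.3016  0.03  ]
gauge scene 0.24 [288.9216 192.1152] [0.4688 0.0175 0.03  ]
gauge top 0.77 [374.6816 263.6928] [ 0.4237 -0.3132  0.03  ]
   tri [ 0.4228 -0.3159  0.0203]
tip scene 0.57 [285.7984 212.1984] [0.5252 0.064  0.008 ]
dish scene 0.65 [284.8256 192.4992] [0.5296 0.0636 0.08  ]
dish top 0.76 [240.7936 228.5184] [0.5073 0.0463 0.08  ]
   tri [0.5094 0.0457 0.0617]
spot scene 0.82 [301.0048 190.5024] [0.5095 0.1081 0.1   ]
spot top 0.94 [220.8256 228.2112] [0.5065 0.0959 0.1   ]
   tri [0.5044 0.0988 0.0928]

[... 1078 characters left out ...]
12 -0.5681]
top [ 0.4891 -0.0067  1.0262] [ 0.1243  0.0079 -0.9922]
wrist [0.3028 0.5512 0.3831] [-0.2499  0.0987 -0.9632]
{'time_s': 1.95, 'joints': array([ 82.7675,  22.0413,   0.4552,   0.0005, -68.4123, -14.8153]), 'joint_velocities': array([ 0.0491,  0.0414, -0.0228,  0.0151,  0.0272,  0.0188]), 'effort': array([  0.0009, -39.0462,  18.7619,   4.2243,   0.0155,  -0.    ]), 'tcp_pos': array([0.2346, 0.5793, 0.2226]), 'ee_rot': array([[ 0.9269, -0.3754,  0.    ],
       [-0.3754, -0.9269,  0.    ],
       [-0.    , -0.    , -1.    ]]), 'wrist_force': array([-0.9587, -0.0355, -0.2115]), 'moment': array([-0.0016,  0.0056, -0.0636]), 'gripper_force': 0.0, 'gripper_width': 0.9985041722627923}
```

View pictures.

View pictures.

View pics/a.png

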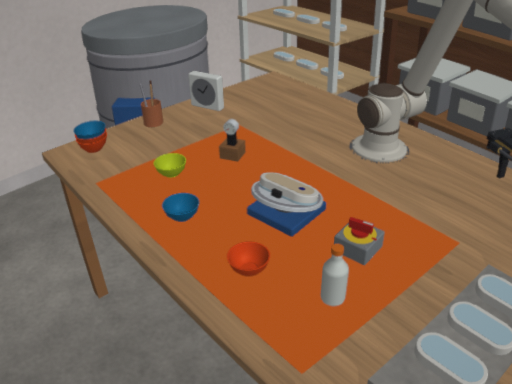

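View pics/b.png

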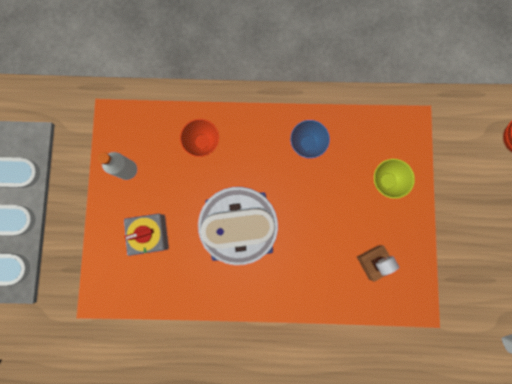

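```bash
python3 - <<'E'
import cv2,numpy as np
t=cv2.imread("pics/b.png");s=cv2.imread("pics/a.png")
c=lambda im,x,y,w:cv2.resize(im[y-w:y+w,x-w:x+w],(390,290) if 0 else (290,290),interpolation=cv2.INTER_CUBIC)
cv2.imwrite("pics/c.png",np.vstack([np.hstack([c(t,146,234,29),c(t,377,263,29)]),np.hstack([c(t,237,226,48),c(s,359,236,30)])]))
E
```

```text
(no output)
```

View pics/c.png

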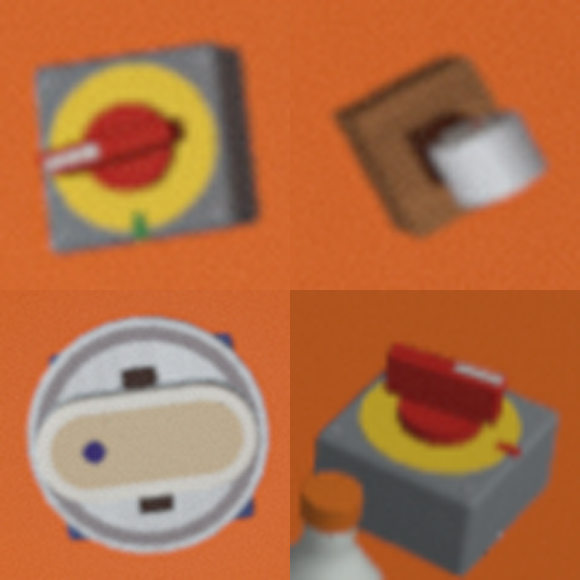

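```bash
python3 - <<'E'
from h import *
np.set_printoptions(precision=4,suppress=True)
p=imaging.capture("top"); q=imaging.capture("scene")
def W(pts,o,s,z): return np.array([onz(p,((o[0]+x/s)/512,(o[1]+y/s)/384),z) for x,y in pts])[:,:2]
def ang(v): return np.degrees(np.arctan2(v[1],v[0]))
def rep(n,w): print(n,w.tolist(),"ctr",w.mean(0)); [print("  ",ang(w[i]-w[i-1]),np.linalg.norm(w[i]-w[i-1])) for i in range(len(w))]
rep("iso",W([(38,68),(210,45),(232,222),(55,252)],(117,205),5,.055))
rep("bar",W([(42,160),(182,130)],(117,205),5,.094))
rep("stand",W([(45,113),(170,57),(125,237)],(348,234),5,.05))
rep("wheel",W([(222,45+2),(250,222),(75,245),(55,70)],(189,178),3.02,.03))
for n,t,z in(("dish","dish",.1),):
    m=models.cut_out(p,t)[0]; print(m["confidence"],m["region"].sum())
    ys,xs=np.nonzero(m["region"]); w=np.array([onz(p,((x+.5)/512,(y+.5)/384),z)[:2] for x,y in zip(xs,ys)],np.float32)
    print(cv2.minAreaRect(w*1000))
for t in("spot","handle_grip"):
    for c in(p,q):
        for _ in range(1):
            L=models.place_of(c,t); print(t,L[0]["confidence"],onz(c,L[0]["at"],.1 if t=="spot" else .0825))
    b=models.cut_out(p,t)
b=models.cut_out(p,"gauge")
for o in b[:1]:
    ys,xs=np.nonzero(o["region"]);print("gauge mask",o["confidence"],xs.min(),xs.max(),ys.min(),ys.max())
# dark-blue dot centroid
for c,n in((p,"top"),(q,"scene")):
    f=c["frame"].astype(int); k=(f[...,0]>f[...,1]+25)&(f[...,0]>f[...,2]+15)&(f[...,2]>25)
    L=models.place_of(c,"spot")[0]["at"]; u,v=int(L[0]*512),int(L[1]*384)
    ys,xs=np.nonzero(k[v-8:v+9,u-8:u+9]); at=((xs.mean()+u-7.5)/512,(ys.mean()+v-7.5)/384) if len(xs) else None
    print(n,(u,v),len(xs),at and (at[0]*512,at[1]*384), at and onz(c,at,.1))
print(r.sense()["time_s"])
E
```

```text
iso [[0.5269826029860429, 0.3579240694669381], [0.5413023549153678, 0.26746716484916605], [0.4482985527921666, 0.2501889084647716], [0.4307895465854498, 0.34191237458048984]] ctr [0.4868 0.3044]
   9.450452237100137 0.09751655486544017
   -81.0044577861705 0.09158333302706402
   -169.47557013714066 0.0945951655903008
   100.80712359560405 0.09337965267995035
bar [[0.4789308644468083, 0.3378456888369472], [0.49560656852333856, 0.26804660291412574]] ctr [0.4873 0.3029]
   103.43667109537218 0.07176344126440301
   -76.56332890462782 0.07176344126440301
stand [[0.4420670157418211, -0.26113057633790804], [0.4731068966009994, -0.3271387944719446], [0.3795499751994114, -0.3018109475461964]] ctr [ 0.4316 -0.2967]
   33.05239642906464 0.07458735120531788
   -64.81508815984935 0.07294216246439734
   164.8519150363179 0.09692469949417974
wheel [[0.6058551813836796, -0.007938942461963777], [0.4485084366093597, -0.03674227133769882], [0.4244492856113276, 0.1193333255876014], [0.5810519646227832, 0.14405220574621908]] ctr [0.515  0.0547]
   -80.73168128073871 0.15400165159935725
   -169.62649400101242 0.15996133859592046
   98.76320311006698 0.15791907643579636
   8.969821315171599 0.15854154695177253
0.52 4963
((514.434326171875, 49.87375259399414), (195.0064239501953, 200.98876953125), 2.6388118267059326)
spot 0.72 [0.4995 0.094  0.1   ]
spot 0.61 [0.5104 0.1128 0.1   ]
handle_grip 0.75 [0.4869 0.3116 0.0825]
handle_grip 0.71 [0.4755 0.2995 0.0825]
gauge mask 0.57 372 398 256 274
top (221, 231) 30 (np.float64(220.13333333333333), np.float64(231.86666666666667)) [0.4973 0.0973 0.1   ]
scene (301, 191) 11 (np.float64(301.95454545454544), np.float64(188.6818181818182)) [0.5012 0.1034 0.1   ]
2.55
```

>>> apply_moves(
  moves=[
    [[0.0337, 0.016, 0], 6.8],
    [[0.0316, 0.02, 0], 6.8],
    [[0.029, 0.0235, 0], 6.8],
    [[0.026, 0.0268, 0], 6.8],
    [[0.0226, 0.0297, 0], 6.8],
  ],
  hand=0.06,
)

```text
time_s: 2.97
tcp_pos: [0.2821, 0.4075, 0.2222]
ee_rot: [[0.552, -0.834, 0.0], [-0.834, -0.552, -0.001], [0.001, 0.0, -1.0]]
wrist_force: [-0.3, 1.3, 0.7]
gripper_width: 0.733
gripper_force: 0.0
```

>>> apply_moves(
  moves=[
    [[0.019, 0.0322, 0], 6.8],
    [[0.015, 0.0342, 0], 6.8],
    [[0.0109, 0.0357, 0], 6.8],
    [[0.0066, 0.0367, 0], 0],
    [[0.0066, 0.0367, 0], 0],
  ],
)

```text
time_s: 3.38
tcp_pos: [0.1434, 0.2926, 0.2226]
ee_rot: [[0.233, -0.973, -0.0], [-0.973, -0.233, 0.001], [-0.001, -0.0, -1.0]]
wrist_force: [-1.7, 1.9, 1.1]
gripper_width: 0.688
gripper_force: 0.0
```

```bash
python3 - <<'E'
from h import *
np.set_printoptions(precision=4,suppress=True)
s=r.sense(); print(s["time_s"],s["tcp_pos"],s["ee_rot"].tolist(),s["joints"])
p=imaging.capture("wrist"); cv2.imwrite("pics/d.png",p["frame"])
f=p["frame"].astype(int)
for t,z in(("handle_grip",.0825),("isolator",0)):
    for o in models.place_of(p,t)[:1]: print(t,o["confidence"],onz(p,o["at"],z), np.array(o["at"])*[512,384])
E
```

```text
3.3833 [0.1434 0.2926 0.2226] [[0.23287852155593422, -0.9725058323629565, -1.4763310286327067e-05], [-0.9725054438114616, -0.23287844203092414, 0.0008905022861870276], [-0.0008694567237481283, -0.00019302145622728534, -0.9999996033937829]] [ 93.2638  -9.5362 -36.0993   0.0023 -63.3859 -79.7982]
```

View pics/d.png

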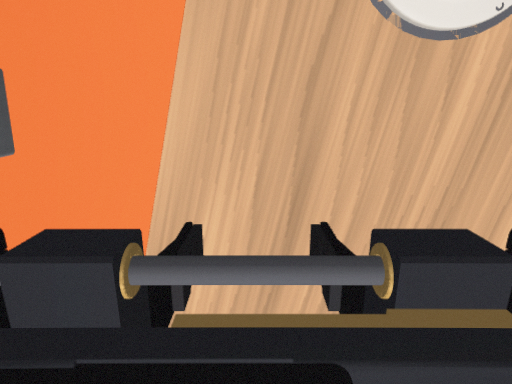

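>>> apply_moves(
  moves=[
    [[0.0077, -0.0374, 0], 0],
    [[0.0077, -0.0374, 0], 0],
    [[0.0077, -0.0374, 0], 0],
    [[0.0077, -0.0374, 0], 0],
    [[0.0077, -0.0374, 0], 0],
  ],
)

```text
time_s: 3.95
tcp_pos: [0.3379, 0.3006, 0.2224]
ee_rot: [[0.235, -0.972, 0.0], [-0.972, -0.235, 0.0], [-0.0, -0.0, -1.0]]
wrist_force: [-1.5, 1.0, -0.2]
gripper_width: 0.69
gripper_force: 0.0
```

>>> apply_moves(
  moves=[
    [[0.0077, -0.0374, 0], 0],
    [[0.0077, -0.0374, 0], 0],
    [[0.0077, -0.0374, 0], 0],
    [[0.0077, -0.0374, 0], 0],
    [[0, 0, 0], 0],
  ],
)

```text
time_s: 4.37
tcp_pos: [0.4944, 0.3054, 0.2202]
ee_rot: [[0.23, -0.973, 0.001], [-0.973, -0.23, -0.002], [0.002, -0.001, -1.0]]
wrist_force: [-0.3, 0.5, -0.1]
gripper_width: 0.69
gripper_force: 0.0
```

```bash
python3 - <<'E'
from h import *
np.set_printoptions(precision=4,suppress=True)
s=r.sense(); print(s["time_s"],s["tcp_pos"],s["ee_rot"].tolist(),s["joints"])
p=imaging.capture("wrist"); cv2.imwrite("pics/e.png",p["frame"])
for t,z in(("handle_grip",.0825),("isolator",0)):
    for o in models.place_of(p,t)[:1]: print(t,o["confidence"],onz(p,o["at"],z), np.array(o["at"])*[512,384])
f=cv2.cvtColor(p["frame"],cv2.COLOR_BGR2HSV)
m=((f[...,0]<6)|(f[...,0]>172))&(f[...,1]>150)&(f[...,2]>60)
ys,xs=np.nonzero(m); w=np.array([onz(p,((x+.5)/512,(y+.5)/384),.094)[:2] for x,y in zip(xs,ys)],np.float32)
print(len(xs),cv2.minAreaRect(w*1000))
E
```

```text
4.3667 [0.4944 0.3054 0.2202] [[0.2302114516546918, -0.973140094565389, 0.0010217026502025081], [-0.9731385356339282, -0.23021300779973952, -0.0018334404956437422], [0.0020194036974908558, -0.0005721792228467389, -0.9999977973073959]] [ 47.7281  17.8817  -6.1647   0.1248 -65.9921 -34.4694]
handle_grip 0.74 [0.4884 0.3065 0.0825] [261.7856 184.8192]
3436 ((584.213134765625, 244.3574981689453), (142.82078552246094, 284.8013916015625), 53.70786666870117)
```

View pics/e.png

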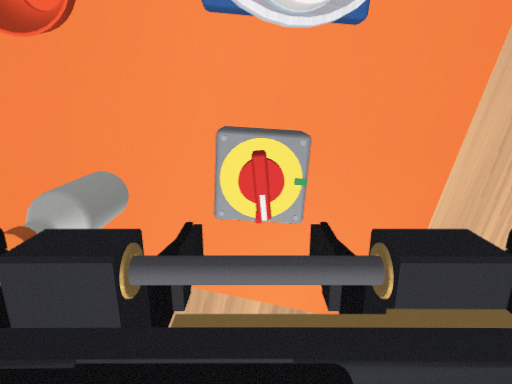

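```bash
python3 - <<'E'
from h import *
np.set_printoptions(precision=4,suppress=True)
p=imaging.capture("wrist"); s=r.sense();print(s["tcp_pos"],s["ee_rot"][:,0])
W=lambda L,z:np.array([onz(p,(x/512,y/384),z)[:2] for x,y in L])
b=W([(264.5,221),(259,151)],.094);d=b[0]-b[1];print(b,b.mean(0),np.linalg.norm(d),np.degrees(np.arctan2(d[1],d[0])))
c=W([(217,127),(311,133),(304,223),(214,220)],.055);print(c,c.mean(0))
for i in range(4):
    d=c[i]-c[i-1];print(np.linalg.norm(d),np.degrees(np.arctan2(d[1],d[0])))
print(W([(299,182)],.056))
E
```

```text
[0.4875 0.3054 0.2219] [ 0.2347 -0.9721  0.0007]
[[0.4714 0.3386]
 [0.4929 0.273 ]] [0.4822 0.3058] 0.06897675706005824 108.12673327992702
[[0.5388 0.2645]
 [0.4434 0.2478]
 [0.4234 0.3448]
 [0.5217 0.3647]] [0.4818 0.3055]
0.1016464966760783 -80.28804519368194
0.0968090844093391 -170.1099083336846
0.09902978876427034 101.67150976511442
0.10023901829507337 11.413035704703132
[[0.4417 0.3006]]
```

>>> apply_moves(
  moves=[
    [[0, 0, 0.034], -2],
    [[0, 0, 0.034], 0],
    [[0, 0, 0.034], 0],
    [[0, 0, 0.03], 0],
    [[0, 0, 0.018], 0],
  ],
)

```text
time_s: 4.98
tcp_pos: [0.4849, 0.305, 0.0701]
ee_rot: [[0.271, -0.963, -0.003], [-0.963, -0.271, -0.003], [0.002, 0.004, -1.0]]
wrist_force: [-0.0, -0.0, -0.9]
gripper_width: 0.689
gripper_force: 0.0
```

>>> apply_moves(
  moves=[
    [[0, 0, 0], 0],
    [[0, 0, 0], 0],
    [[0, 0, 0], 0],
    [[0, 0, 0], 0],
    [[0, 0, 0], 0],
  ],
  hand=0,
)

```text
time_s: 5.4
tcp_pos: [0.488, 0.307, 0.0746]
ee_rot: [[0.27, -0.963, 0.003], [-0.963, -0.27, 0.003], [-0.002, -0.003, -1.0]]
wrist_force: [0.7, -0.0, -0.8]
gripper_width: 0.389
gripper_force: 0.0
```

>>> apply_moves(
  moves=[
    [[0, 0, 0], -3],
    [[0, 0, 0], -6],
    [[0, 0, 0], -6],
    [[0, 0, 0], -6],
    [[0, 0, 0], -6],
  ],
)

```text
time_s: 5.82
tcp_pos: [0.4888, 0.3075, 0.074]
ee_rot: [[0.681, -0.732, 0.004], [-0.732, -0.681, 0.004], [-0.0, -0.005, -1.0]]
wrist_force: [2.7, 1.1, -1.4]
gripper_width: 0.152
gripper_force: 29.7
```

>>> apply_moves(
  moves=[
    [[0, 0, 0], -6],
    [[0, 0, 0], -6],
    [[0, 0, 0], -6],
    [[0, 0, 0], -6],
    [[0, 0, 0], -6],
  ],
)

```text
time_s: 6.23
tcp_pos: [0.4888, 0.3075, 0.074]
ee_rot: [[0.956, -0.294, 0.004], [-0.294, -0.956, 0.004], [0.003, -0.005, -1.0]]
wrist_force: [1.5, 1.2, -1.3]
gripper_width: 0.159
gripper_force: 29.7
```

>>> apply_moves(
  moves=[
    [[0, 0, 0], -6],
    [[0, 0, 0], -6],
    [[0, 0, 0], -6],
    [[0, 0, 0], -6],
    [[0, 0, 0], -5],
  ],
)

```text
time_s: 6.65
tcp_pos: [0.4888, 0.3075, 0.074]
ee_rot: [[0.978, 0.206, 0.004], [0.206, -0.978, 0.004], [0.004, -0.003, -1.0]]
wrist_force: [2.7, 0.7, -1.1]
gripper_width: 0.16
gripper_force: 29.9
```

>>> apply_moves(
  moves=[
    [[0, 0, 0], 0],
    [[0, 0, 0], 0],
    [[0, 0, 0], 0],
  ],
)

```text
time_s: 6.9
tcp_pos: [0.4888, 0.3074, 0.074]
ee_rot: [[0.98, 0.2, 0.004], [0.2, -0.98, 0.003], [0.004, -0.002, -1.0]]
wrist_force: [3.2, 2.0, 1.3]
gripper_width: 0.158
gripper_force: 29.8
```

```bash
python3 - <<'E'
from h import *
s=r.sense();print(s)
E
```

```text
{'time_s': 6.9, 'joints': array([ 4.82532979e+01,  2.57984596e+01, -1.74180931e+01,  4.41430064e-02,
       -4.65093891e+01,  5.32625252e+01]), 'joint_velocities': array([ 0.04573873,  0.02451516, -0.00786108,  0.0957216 , -0.16061601,
        0.57124086]), 'effort': array([  0.32753896, -37.06407666,  12.16335475,   2.6303228 ,
        -0.91392841,   0.29284693]), 'tcp_pos': array([0.48875728, 0.30741446, 0.07399717]), 'ee_rot': array([[ 0.97975637,  0.20016112,  0.00360196],
       [ 0.20015012, -0.97976003,  0.00319667],
       [ 0.00416891, -0.00241102, -0.9999884 ]]), 'wrist_force': array([3.21811145, 1.96679913, 1.30944908]), 'moment': array([ 0.48302811, -0.90408657, -0.2812246 ]), 'gripper_force': 29.809314608573914, 'gripper_width': 0.15794455284486764}
```

>>> apply_moves(
  moves=[
    [[0, 0, 0], 0],
    [[0, 0, 0], 0],
    [[0, 0, 0], 0],
    [[0, 0, 0], 0],
    [[0, 0, -0.02], 0],
  ],
  hand=0.07,
)

```text
time_s: 7.32
tcp_pos: [0.4844, 0.3036, 0.0886]
ee_rot: [[0.98, 0.201, -0.008], [0.201, -0.98, -0.007], [-0.009, 0.005, -1.0]]
wrist_force: [-0.8, -0.8, -1.0]
gripper_width: 0.455
gripper_force: 0.0
```

>>> apply_moves(
  moves=[
    [[0, 0, -0.03], 0],
    [[0, 0, -0.04], 0],
    [[0, 0, -0.04], 0],
    [[0, 0, -0.02], 0],
    [[-0.0115, 0.0373, 0], 0],
  ],
)

```text
time_s: 7.73
tcp_pos: [0.487, 0.2726, 0.228]
ee_rot: [[0.978, 0.207, 0.011], [0.207, -0.978, 0.008], [0.012, -0.005, -1.0]]
wrist_force: [1.8, -0.8, 0.3]
gripper_width: 0.78
gripper_force: 0.0
```

>>> apply_moves(
  moves=[
    [[-0.0115, 0.0373, 0], 0],
    [[-0.0115, 0.0373, 0], 0],
    [[-0.0115, 0.0373, 0], 0],
    [[-0.0115, 0.0373, 0], 0],
    [[-0.0115, 0.0373, 0], 0],
  ],
)

```text
time_s: 8.15
tcp_pos: [0.4636, 0.0711, 0.2223]
ee_rot: [[0.979, 0.202, -0.001], [0.202, -0.979, -0.0], [-0.001, 0.0, -1.0]]
wrist_force: [-0.1, -0.6, -0.5]
gripper_width: 0.804
gripper_force: 0.0
```

>>> apply_moves(
  moves=[
    [[-0.0115, 0.0373, 0], 0],
    [[-0.0115, 0.0373, 0], 0],
    [[-0.0115, 0.0373, 0], 0],
    [[-0.0115, 0.0373, 0], 0],
    [[-0.0115, 0.0373, 0], 0],
  ],
)

```text
time_s: 8.57
tcp_pos: [0.4449, -0.123, 0.2225]
ee_rot: [[0.979, 0.202, -0.001], [0.202, -0.979, 0.0], [-0.001, -0.0, -1.0]]
wrist_force: [0.8, 1.2, -0.4]
gripper_width: 0.801
gripper_force: 0.0
```

>>> apply_moves(
  moves=[
    [[-0.0115, 0.0373, 0], 0],
    [[-0.0115, 0.0373, 0], 0],
    [[0, 0, 0], 6],
    [[0, 0, 0], 6],
    [[0, 0, 0], 6],
  ],
)

```text
time_s: 8.98
tcp_pos: [0.4376, -0.1999, 0.222]
ee_rot: [[0.993, -0.118, -0.002], [-0.118, -0.993, 0.0], [-0.002, -0.0, -1.0]]
wrist_force: [1.1, 0.0, 0.8]
gripper_width: 0.808
gripper_force: 0.0
```

>>> apply_moves(
  moves=[
    [[0, 0, 0], 6],
    [[0, 0, 0], 6],
    [[0, 0, 0], 6],
    [[0, 0, 0], 6],
    [[0, 0, 0], 6],
  ],
)

```text
time_s: 9.4
tcp_pos: [0.438, -0.1988, 0.2221]
ee_rot: [[0.802, -0.597, -0.002], [-0.597, -0.802, 0.0], [-0.002, 0.001, -1.0]]
wrist_force: [0.4, 0.5, -0.3]
gripper_width: 0.807
gripper_force: 0.0
```

>>> apply_moves(
  moves=[
    [[0, 0, 0], 6],
    [[0, 0, 0], 6],
    [[0, 0, 0], 6],
    [[0, 0, 0], 6],
    [[0, 0, 0], 0],
  ],
)

```text
time_s: 9.82
tcp_pos: [0.4381, -0.1988, 0.2221]
ee_rot: [[0.493, -0.87, -0.002], [-0.87, -0.493, 0.0], [-0.001, 0.001, -1.0]]
wrist_force: [-0.0, 0.1, 0.4]
gripper_width: 0.806
gripper_force: 0.0
```

>>> apply_moves(
  moves=[
    [[0, 0, 0], 0],
    [[0, 0, 0], 0],
    [[0, 0, 0], 0],
  ],
)

```text
time_s: 10.07
tcp_pos: [0.4386, -0.1989, 0.2225]
ee_rot: [[0.496, -0.868, -0.0], [-0.868, -0.496, 0.0], [-0.0, 0.0, -1.0]]
wrist_force: [0.8, -0.2, -0.3]
gripper_width: 0.8
gripper_force: 0.0
```

```bash
python3 - <<'E'
from h import *
np.set_printoptions(precision=4,suppress=True)
s=r.sense(); print(s["time_s"],s["tcp_pos"],s["ee_rot"].tolist(),s["joints"])
p=imaging.capture("wrist");t=imaging.capture("top")
for n,z in(("stand",0),("gauge",.03)):
    for o in models.place_of(p,n)[:1]: print(n,o["confidence"],onz(p,o["at"],z), np.array(o["at"])*[512,384])
c=lambda im,x,y,w:cv2.resize(im[y-w:y+w,x-w:x+w],(288,288),interpolation=cv2.INTER_CUBIC)
im=np.zeros((384,800,3),np.uint8);im[:,:512]=p["frame"];im[:288,512:]=c(t["frame"],146,234,29)
cv2.imwrite("pics/f.png",im); np.savez("f.npz",**{k:p[k] for k in("eye","orientation","intrinsics","dist")})
E
```

```text
10.0667 [ 0.4386 -0.1989  0.2225] [[0.4959744319520736, -0.8683370320756284, -0.0004019650566868769], [-0.8683370883078483, -0.49597449256897364, 6.156295264464949e-05], [-0.0002528218066059231, 0.00031850751645764536, -0.9999999173170447]] [ -5.0181   7.9802 -18.9576  -0.0017 -63.0855  34.7528]
stand 0.83 [ 0.4271 -0.321   0.    ] [316.9792  79.9872]
gauge 0.96 [ 0.4263 -0.3154  0.03  ] [320.      83.2128]
```

View pics/f.png

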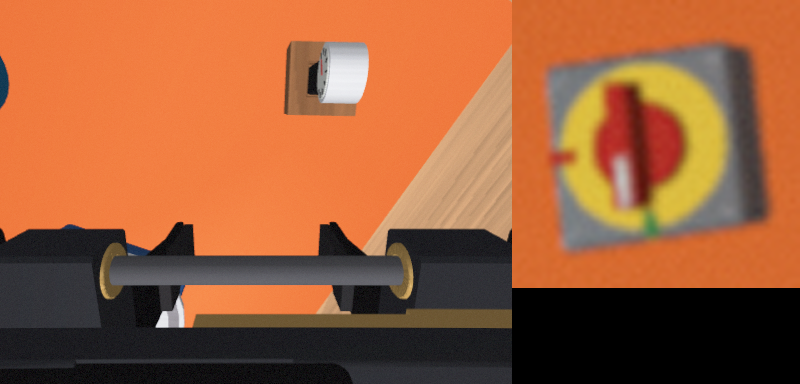

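```bash
python3 - <<'E'
from h import *
np.set_printoptions(precision=4,suppress=True)
p=dict(np.load("f.npz"))
c=np.array([onz(p,(x/512,y/384),.05)[:2] for x,y in [(288.5,41),(285,114),(355,116)]])
print(c,(c[0]+c[2])/2)
for a,b in((0,1),(1,2)):
    d=c[b]-c[a];print(np.linalg.norm(d),np.degrees(np.arctan2(d[1],d[0])))
d=np.array([onz(p,(x/512,y/384),.136)[:2] for x,y in [(320,41),(367,44),(368,98),(321,103)]]);print(d)
E
```

```text
[[ 0.4768 -0.3298]
 [ 0.4441 -0.2693]
 [ 0.3802 -0.3033]] [ 0.4285 -0.3166]
0.06881426210363831 118.36074213350973
0.07240757035215523 -151.91345502108118
[[ 0.4566 -0.3239]
 [ 0.4261 -0.339 ]
 [ 0.4037 -0.3087]
 [ 0.4326 -0.2881]]
```

>>> apply_moves(
  moves=[
    [[0.024, 0.0169, 0], 0],
    [[0.024, 0.0169, 0], 0],
    [[0.024, 0.0169, 0], 0],
    [[0.024, 0.0169, 0], 0],
    [[0, 0, 0], 1.5],
  ],
)

```text
time_s: 10.68
tcp_pos: [0.4272, -0.3194, 0.2222]
ee_rot: [[0.468, -0.883, -0.001], [-0.883, -0.468, -0.001], [0.001, 0.001, -1.0]]
wrist_force: [0.5, -0.4, 0.3]
gripper_width: 0.803
gripper_force: 0.0
```

>>> apply_moves(
  moves=[
    [[0, 0, 0], 0],
    [[0, 0, 0], 0],
    [[0, 0, 0.03], 0],
    [[0, 0, 0.03], 0],
    [[0, 0, 0.03], 0],
  ],
)

```text
time_s: 11.1
tcp_pos: [0.4281, -0.315, 0.1324]
ee_rot: [[0.474, -0.881, 0.003], [-0.881, -0.474, -0.001], [0.002, -0.002, -1.0]]
wrist_force: [-0.1, -0.1, 0.1]
gripper_width: 0.807
gripper_force: 0.0
```

>>> apply_moves(
  moves=[
    [[0, 0, 0.025], 0],
    [[0, 0, 0.02], 0],
    [[0, 0, 0.009], 0],
    [[0, 0, 0], 0],
    [[0, 0, 0], 0],
  ],
)

```text
time_s: 11.52
tcp_pos: [0.4282, -0.3156, 0.0792]
ee_rot: [[0.473, -0.881, 0.0], [-0.881, -0.473, -0.001], [0.001, -0.0, -1.0]]
wrist_force: [0.5, -0.9, 0.1]
gripper_width: 0.806
gripper_force: 0.0
```

>>> apply_moves(
  moves=[
    [[0, 0, 0], 0],
    [[0, 0, 0], 0],
    [[0, 0, 0], 0],
    [[0, 0, 0], 0],
    [[0, 0, 0], 0],
  ],
  hand=0,
)

```text
time_s: 11.93
tcp_pos: [0.4278, -0.3159, 0.0792]
ee_rot: [[0.472, -0.882, 0.001], [-0.882, -0.472, -0.0], [0.001, -0.001, -1.0]]
wrist_force: [0.1, 0.4, -0.1]
gripper_width: 0.511
gripper_force: 0.0
```

>>> apply_moves(
  moves=[
    [[0, 0, 0], 0],
    [[0, 0, 0], 0],
    [[0, 0, 0], 0],
    [[0, 0, 0], 0],
    [[0, 0, 0], 0],
  ],
)

```text
time_s: 12.35
tcp_pos: [0.4275, -0.3158, 0.0786]
ee_rot: [[0.472, -0.882, -0.0], [-0.882, -0.472, -0.0], [-0.0, 0.0, -1.0]]
wrist_force: [-0.0, 0.3, 0.7]
gripper_width: 0.32
gripper_force: 30.0
```

```bash
python3 - <<'E'
from h import *
np.set_printoptions(precision=4,suppress=True)
s=r.sense(); print({k:s[k] for k in("time_s","tcp_pos","ee_rot","wrist_force","moment","gripper_width","gripper_force")})
p=imaging.capture("wrist")
cv2.imwrite("pics/g.png",p["frame"])
E
```

```text
{'time_s': 12.35, 'tcp_pos': array([ 0.4275, -0.3158,  0.0786]), 'ee_rot': array([[ 0.4718, -0.8817, -0.0002],
       [-0.8817, -0.4718, -0.    ],
       [-0.0001,  0.0002, -1.    ]]), 'wrist_force': array([-0.0046,  0.3427,  0.7313]), 'moment': array([ 0.1024,  0.1304, -0.0143]), 'gripper_width': 0.32037360388172953, 'gripper_force': 29.9855251936242}
```

View pics/g.png

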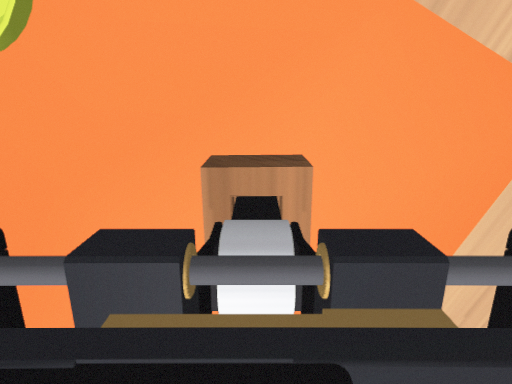

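>>> apply_moves(
  moves=[
    [[0, 0, -0.004], 0],
    [[0, 0, -0.004], 0],
    [[0, 0, -0.004], 0],
    [[-0.002, 0, 0], 0],
    [[-0.002, 0, 0], 0],
  ],
)

```text
time_s: 12.82
tcp_pos: [0.4268, -0.3134, 0.0913]
ee_rot: [[0.473, -0.881, 0.003], [-0.881, -0.473, -0.003], [0.004, -0.001, -1.0]]
wrist_force: [1.4, -7.7, -4.1]
gripper_width: 0.316
gripper_force: 30.0
```

>>> apply_moves(
  moves=[
    [[-0.002, 0, 0], 0],
    [[-0.001, 0, 0], 0],
    [[-0.001, 0, 0], 0],
    [[0, 0, 0], 0],
  ],
)

```text
time_s: 13.15
tcp_pos: [0.4256, -0.3111, 0.0918]
ee_rot: [[0.473, -0.881, 0.005], [-0.881, -0.473, -0.005], [0.007, -0.002, -1.0]]
wrist_force: [1.0, -8.1, -2.9]
gripper_width: 0.323
gripper_force: 30.0
```

>>> apply_moves(
  moves=[
    [[-0.002, 0, 0], 0],
    [[-0.002, 0, 0], 0],
    [[0, 0, 0], 0],
  ],
)

```text
time_s: 13.4
tcp_pos: [0.4239, -0.3078, 0.0921]
ee_rot: [[0.474, -0.881, 0.005], [-0.881, -0.474, -0.005], [0.007, -0.002, -1.0]]
wrist_force: [0.5, -9.4, -1.0]
gripper_width: 0.317
gripper_force: 30.0
```

>>> apply_moves(
  moves=[
    [[-0.002, 0, 0], 0],
    [[-0.002, 0, 0], 0],
    [[-0.002, 0, 0], 0],
    [[-0.002, 0, 0], 0],
    [[0, 0, 0], 0],
  ],
)

```text
time_s: 13.82
tcp_pos: [0.4201, -0.3008, 0.0924]
ee_rot: [[0.473, -0.881, 0.005], [-0.881, -0.473, -0.005], [0.007, -0.002, -1.0]]
wrist_force: [0.8, -8.7, 0.8]
gripper_width: 0.321
gripper_force: 30.0
```

>>> apply_moves(
  moves=[
    [[-0.001, 0, 0], 0],
    [[-0.001, 0, 0], 0],
    [[0, 0, 0], 0],
  ],
)

```text
time_s: 14.07
tcp_pos: [0.4192, -0.2991, 0.0923]
ee_rot: [[0.473, -0.881, 0.005], [-0.881, -0.473, -0.005], [0.007, -0.002, -1.0]]
wrist_force: [0.0, -8.5, -0.4]
gripper_width: 0.318
gripper_force: 30.0
```

```bash
python3 - <<'E'
from h import *
np.set_printoptions(precision=4,suppress=True)
s=r.sense(); print({k:s[k] for k in("time_s","tcp_pos","ee_rot","wrist_force","moment","gripper_width","gripper_force")})
p=imaging.capture("wrist");q=imaging.capture("scene")
im=np.zeros((384,800,3),np.uint8);im[:,:512]=p["frame"];im[:288,512:]=cv2.resize(q["frame"][100:172,196:268],(288,288),interpolation=cv2.INTER_CUBIC)
cv2.imwrite("pics/i.png",im)
E
```

```text
{'time_s': 14.0667, 'tcp_pos': array([ 0.4192, -0.2991,  0.0923]), 'ee_rot': array([[ 0.4734, -0.8808,  0.0051],
       [-0.8808, -0.4734, -0.0055],
       [ 0.0072, -0.0019, -1.    ]]), 'wrist_force': array([ 0.0228, -8.5064, -0.4048]), 'moment': array([-3.084 , -0.0326, -0.0172]), 'gripper_width': 0.3180330922308824, 'gripper_force': 30.001392897684127}
```

View pics/i.png

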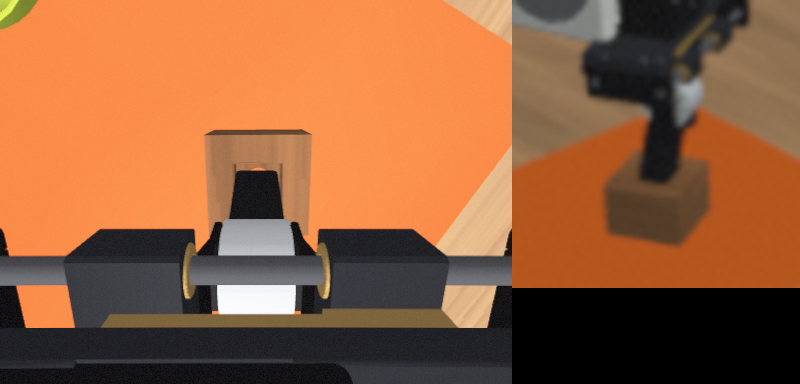

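>>> apply_moves(
  moves=[
    [[0, 0, -0.01], 0],
    [[0, 0, -0.02], 0],
    [[0, 0, -0.03], 0],
    [[0, 0, -0.03], 0],
    [[0, 0, -0.03], 0],
  ],
)

```text
time_s: 14.58
tcp_pos: [0.4164, -0.2959, 0.2114]
ee_rot: [[0.472, -0.882, -0.001], [-0.882, -0.472, 0.001], [-0.001, 0.001, -1.0]]
wrist_force: [0.7, -0.5, -1.8]
gripper_width: 0.317
gripper_force: 30.0
```

>>> apply_moves(
  moves=[
    [[0, 0, -0.03], 0],
    [[0, 0, 0], 0],
    [[0, 0, 0], 0],
    [[0, 0, 0], 0],
    [[0, 0, 0], 0],
  ],
)

```text
time_s: 15.0
tcp_pos: [0.416, -0.2958, 0.2387]
ee_rot: [[0.472, -0.882, -0.003], [-0.882, -0.472, 0.002], [-0.003, 0.002, -1.0]]
wrist_force: [0.6, -0.1, -2.3]
gripper_width: 0.316
gripper_force: 30.0
```

```bash
python3 - <<'E'
from h import *
np.set_printoptions(precision=4,suppress=True)
s=r.sense(); print({k:s[k] for k in("time_s","tcp_pos","ee_rot","wrist_force","gripper_width","gripper_force")})
p=imaging.capture("wrist");R=s["ee_rot"];O=s["tcp_pos"]-R[:,2]*.019
p2=dict(p);print("pinch_z",r.pinch_z)
for n in("tip","gauge"):
  for o in models.place_of(p,n)[:1]: print(n,o["confidence"],np.array(o["at"])*[512,384])
g=.0676
for th in range(0,25,5):
    t=np.radians(th);f=lambda a,y,b:O+R@np.array([a*np.cos(t)+b*np.sin(t),y,b*np.cos(t)-a*np.sin(t)])
    print(th,proj(p,[f(.014,-.014,g),f(.014,.014,g),f(0,0,g+.022)]).tolist())
cv2.imwrite("pics/j.png",cv2.resize(p["frame"][90:330,130:380],(800,768))[:600])
E
```

```text
{'time_s': 15.0, 'tcp_pos': array([ 0.416 , -0.2958,  0.2387]), 'ee_rot': array([[ 0.4715, -0.8819, -0.0035],
       [-0.8819, -0.4715,  0.0019],
       [-0.0033,  0.0022, -1.    ]]), 'wrist_force': array([ 0.5544, -0.1148, -2.3438]), 'gripper_width': 0.3163260797837186, 'gripper_force': 29.999557016417384}
pinch_z 0.0187
gauge 0.91 [257.8944 188.5056]
0 [[235.83011175845496, 193.3097669702907], [276.0699224719078, 193.30450348527802], [255.94326795444331, 202.90327816679485]]
5 [[235.55099444399, 185.71713418391693], [276.34935716128996, 185.7121825932593], [255.94278604922846, 193.33664426300493]]
10 [[235.2206669681456, 178.29742787351066], [276.6804614211316, 178.29277813216729], [255.94253484130994, 183.87049628529448]]
15 [[234.8371460907901, 171.07084063727075], [277.0652398537062, 171.0664836160084], [255.94252334586037, 174.50590249395665]]
20 [[234.39817315368202, 164.06189829521205], [277.5059758197292, 164.0578254097415], [255.94276311979706, 165.24698876777956]]
```

View pics/j.png

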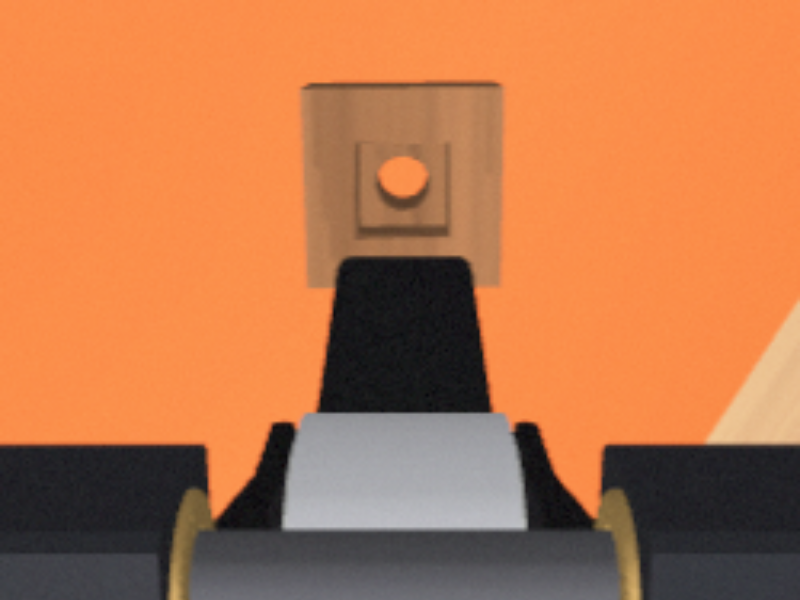

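>>> apply_moves(
  moves=[
    [[0, 0, 0], -7],
    [[0, 0, 0], -7],
    [[0, 0, 0], -7],
    [[0, 0, 0], -7],
    [[0, 0, 0], -7],
  ],
)

```text
time_s: 15.57
tcp_pos: [0.4169, -0.2963, 0.2397]
ee_rot: [[0.895, -0.446, -0.002], [-0.446, -0.895, 0.001], [-0.002, 0.0, -1.0]]
wrist_force: [0.6, 0.2, -2.4]
gripper_width: 0.32
gripper_force: 30.0
```

>>> apply_moves(
  moves=[
    [[0, 0, 0], -7],
    [[0, 0, 0], -7],
    [[0, 0, 0], -7],
    [[0, 0, 0], -7],
    [[0, 0, 0], -7],
  ],
)

```text
time_s: 15.98
tcp_pos: [0.4169, -0.2963, 0.2397]
ee_rot: [[0.989, 0.148, -0.002], [0.148, -0.989, 0.001], [-0.002, -0.001, -1.0]]
wrist_force: [-0.6, 0.4, -2.0]
gripper_width: 0.317
gripper_force: 30.0
```

>>> apply_moves(
  moves=[
    [[0, 0, 0], -1],
    [[0.0085, -0.0376, 0], 0],
    [[0.0085, -0.0376, 0], 0],
    [[0.0085, -0.0376, 0], 0],
    [[0.0085, -0.0376, 0], 0],
  ],
)

```text
time_s: 16.4
tcp_pos: [0.4264, -0.1413, 0.2401]
ee_rot: [[0.988, 0.155, -0.001], [0.155, -0.988, -0.0], [-0.001, -0.0, -1.0]]
wrist_force: [2.0, 1.0, -1.9]
gripper_width: 0.318
gripper_force: 30.0
```

>>> apply_moves(
  moves=[
    [[0.0085, -0.0376, 0], 0],
    [[0.0085, -0.0376, 0], 0],
    [[0.0085, -0.0376, 0], 0],
    [[0.0085, -0.0376, 0], 0],
    [[0.0085, -0.0376, 0], 0],
  ],
)

```text
time_s: 16.82
tcp_pos: [0.4384, 0.0516, 0.2405]
ee_rot: [[0.988, 0.156, -0.0], [0.156, -0.988, -0.0], [-0.0, 0.0, -1.0]]
wrist_force: [1.3, -0.4, -1.9]
gripper_width: 0.32
gripper_force: 30.0
```

>>> apply_moves(
  moves=[
    [[0.0085, -0.0376, 0], 0],
    [[0, 0, 0], 0],
    [[0, 0, 0], 0],
    [[0, 0, 0], 0],
    [[0, 0, 0], 0],
  ],
)

```text
time_s: 17.23
tcp_pos: [0.441, 0.0875, 0.2403]
ee_rot: [[0.988, 0.157, -0.001], [0.157, -0.988, -0.001], [-0.001, 0.0, -1.0]]
wrist_force: [0.5, -0.5, -2.1]
gripper_width: 0.319
gripper_force: 30.0
```

```bash
python3 - <<'E'
from h import *
np.set_printoptions(precision=4,suppress=True)
s=r.sense(); print({k:s[k] for k in("time_s","tcp_pos","ee_rot","wrist_force","gripper_width","gripper_force")})
p=imaging.capture("wrist");t=imaging.capture("top");q=imaging.capture("scene")
cs=dict(wrist=p,top=t,scene=q)
for n in("tip","spot"):
  rs=[]
  for k,c in cs.items():
    for o in models.place_of(c,n)[:1]:
        print(n,k,o["confidence"],np.array(o["at"])*[512,384],onz(c,o["at"],.1)); rs.append(ray(c,o["at"]))
  if len(rs)>1: print(tri(rs))
R=s["ee_rot"];O=s["tcp_pos"]-R[:,2]*.0187;L=.0896
for th in(12,15,18):
    a=np.radians(th);T=O+R@[L*np.sin(a),0,L*np.cos(a)];print(th,T,[proj(c,[T])[0].tolist() for c in cs.values()])
im=np.zeros((384,800,3),np.uint8);im[:,:512]=p["frame"];im[:288,512:]=cv2.resize(q["frame"][120:216,250:346],(288,288),interpolation=cv2.INTER_CUBIC)
cv2.imwrite("pics/k.png",im)
E
```

```text
{'time_s': 17.2333, 'tcp_pos': array([0.441 , 0.0875, 0.2403]), 'ee_rot': array([[ 0.9876,  0.157 , -0.0008],
       [ 0.157 , -0.9876, -0.0005],
       [-0.0009,  0.0004, -1.    ]]), 'wrist_force': array([ 0.5324, -0.4895, -2.1249]), 'gripper_width': 0.3189187962658661, 'gripper_force': 29.999602111056447}
tip scene 0.47 [310.5792 158.0928] [0.3618 0.001  0.1   ]
spot wrist 0.95 [248.7808 119.6928] [0.4984 0.103  0.1   ]
spot top 0.89 [219.5968 230.016 ] [0.5019 0.0989 0.1   ]
spot scene 0.81 [301.7216 189.888 ] [0.5059 0.1073 0.1   ]
[0.5    0.1013 0.0942]
12 [0.4594 0.0904 0.1713] [[255.46536565660614, 179.5577452226497], [219.0601539872295, 247.98181482126256], [309.9462331485892, 159.95369301285245]]
15 [0.4639 0.0911 0.1724] [[255.46060666595156, 173.952839115216], [218.7751728035704, 246.0271714594755], [309.01229115675886, 160.26899050102463]]
18 [0.4683 0.0918 0.1737] [[255.45538670061495, 168.38545195141805], [218.48106617180488, 244.10002360240443], [308.0894213548516, 160.5034785041924]]
```

View pics/k.png

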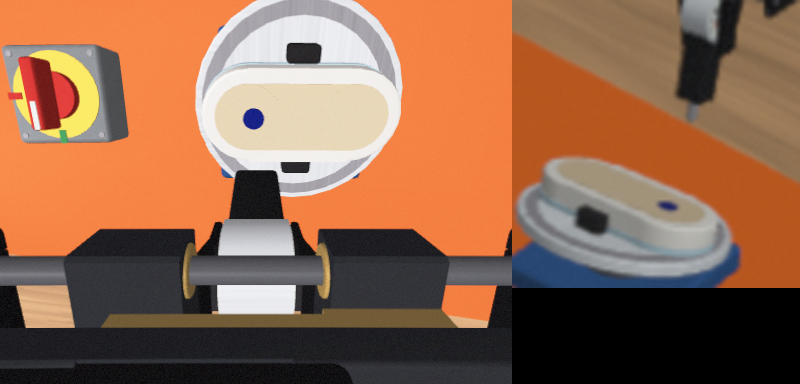

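```bash
python3 - <<'E'
from h import *
np.set_printoptions(precision=4,suppress=True)
cs=[imaging.capture(n) for n in("wrist","top","scene")]
s=r.sense();R=s["ee_rot"]
uv=[(254,119.5),(220.1,231.9),(302.2,189.2)]
rs=[ray(c,(u/512,v/384)) for c,(u,v) in zip(cs,uv)]
S=tri(rs);print(S,tri(rs[:2]),tri(rs[::2]),[onz(c,(u/512,v/384),.098) for c,(u,v) in zip(cs,uv)],[proj(c,[S])[0].tolist() for c in cs])
O=s["tcp_pos"]-R[:,2]*.0187;a=np.radians(15.5)
T=O+R@[.0896*np.sin(a),0,.0896*np.cos(a)]
d=R.T@(S-T); print(s["time_s"],s["tcp_pos"],"tip",T,"to spot in tool axes",d)
E
```

```text
[0.4978 0.099  0.0943] [0.4981 0.0992 0.0809] [0.4985 0.0999 0.0952] [array([0.4997, 0.0988, 0.098 ]), array([0.4972, 0.0976, 0.098 ]), array([0.5004, 0.1037, 0.098 ])] [[253.55664785813713, 121.3179459131801], [219.75056496249894, 231.67832035137863], [301.6336115201111, 189.26136348598013]]
17.8333 [0.4413 0.0882 0.2406] tip [0.465  0.092  0.1729] to spot in tool axes [ 0.0335 -0.0016  0.0787]
```

>>> apply_moves(
  moves=[
    [[0.014, -0.0008, 0], 0],
    [[0.0138, -0.0008, 0.0145], 0],
    [[0, 0, 0.02], 0],
    [[0, 0, 0.015], 0],
    [[0, 0, 0.008], 0],
  ],
)

```text
time_s: 18.25
tcp_pos: [0.4675, 0.0939, 0.181]
ee_rot: [[0.987, 0.159, -0.004], [0.159, -0.987, -0.001], [-0.004, 0.001, -1.0]]
wrist_force: [-0.4, 0.5, -3.0]
gripper_width: 0.32
gripper_force: 30.0
```

>>> apply_moves(
  moves=[
    [[0, 0, 0], 0],
    [[0, 0, 0], 0],
    [[0, 0, 0], 0],
    [[0, 0, 0], 0],
    [[0, 0, 0], 0],
  ],
)

```text
time_s: 18.67
tcp_pos: [0.469, 0.0946, 0.1841]
ee_rot: [[0.987, 0.159, 0.002], [0.159, -0.987, 0.001], [0.002, -0.001, -1.0]]
wrist_force: [0.9, 0.3, -2.0]
gripper_width: 0.317
gripper_force: 30.0
```

```bash
python3 - <<'E'
from h import *
np.set_printoptions(precision=4,suppress=True)
s=r.sense();R=s["ee_rot"];print(s["time_s"],s["tcp_pos"],s["wrist_force"],R[:,0])
q=imaging.capture("scene");p=imaging.capture("wrist")
O=s["tcp_pos"]-R[:,2]*.0187;a=np.radians(15.5)
T=O+R@[.0896*np.sin(a),0,.0896*np.cos(a)]
print("tip",T,proj(q,[T,[.498,.099,.096]]).tolist(),R.T@(np.array([.498,.099,.096])-T))
for n in("tip","spot"):
    for o in models.place_of(q,n)[:1]: print(n,o["confidence"],np.array(o["at"])*[512,384])
im=np.zeros((400,800,3),np.uint8);im[:,:400]=cv2.resize(q["frame"][150:214,270:334],(400,400),interpolation=cv2.INTER_CUBIC)
im[:,400:]=cv2.resize(p["frame"][60:220,180:340],(400,400),interpolation=cv2.INTER_CUBIC)
cv2.imwrite("pics/l.png",im)
E
```

```text
18.6667 [0.469  0.0946 0.1841] [ 0.8925  0.3192 -2.0099] [0.9873 0.1591 0.0021]
tip [0.4928 0.0984 0.1165] [[302.9822367457482, 181.94390214940285], [301.59944962050145, 188.7860617235902]] [0.0052 0.0003 0.0205]
tip 0.39 [303.8208 178.2912]
spot 0.93 [303.2064 190.3104]
```

View pics/l.png

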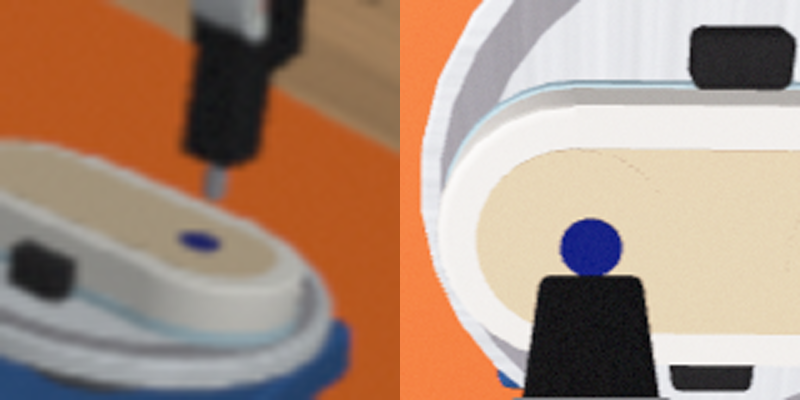

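>>> apply_moves(
  moves=[
    [[0.0013, 0, 0.005], 0],
    [[0.0013, 0, 0.005], 0],
    [[0.0008, 0, 0.003], 0],
    [[0, 0, 0], 0],
    [[0, 0, 0], 0],
  ],
)

```text
time_s: 19.28
tcp_pos: [0.4717, 0.0947, 0.1695]
ee_rot: [[0.987, 0.159, -0.001], [0.159, -0.987, -0.001], [-0.001, 0.0, -1.0]]
wrist_force: [-0.6, -0.2, -2.1]
gripper_width: 0.317
gripper_force: 30.0
```

>>> apply_moves(
  moves=[
    [[0.0005, 0, 0.002], 0],
    [[0, 0, 0], 0],
    [[0, 0, 0], 0],
  ],
)

```text
time_s: 19.53
tcp_pos: [0.4723, 0.0949, 0.168]
ee_rot: [[0.987, 0.159, -0.0], [0.159, -0.987, -0.0], [-0.0, 0.0, -1.0]]
wrist_force: [0.2, 0.2, -1.4]
gripper_width: 0.318
gripper_force: 30.0
```

>>> apply_moves(
  moves=[
    [[0.0005, 0, 0.002], 0],
    [[0, 0, 0], 0],
    [[0, 0, 0], 0],
  ],
)

```text
time_s: 19.78
tcp_pos: [0.4728, 0.095, 0.166]
ee_rot: [[0.987, 0.159, -0.0], [0.159, -0.987, -0.0], [-0.0, 0.0, -1.0]]
wrist_force: [0.1, 0.4, -1.5]
gripper_width: 0.32
gripper_force: 30.0
```

>>> apply_moves(
  moves=[
    [[0.0005, 0, 0.002], 0],
    [[0, 0, 0], 0],
    [[0, 0, 0], 0],
  ],
)

```text
time_s: 20.03
tcp_pos: [0.4733, 0.0951, 0.164]
ee_rot: [[0.987, 0.159, -0.0], [0.159, -0.987, -0.0], [-0.0, 0.0, -1.0]]
wrist_force: [0.2, -0.7, -1.9]
gripper_width: 0.321
gripper_force: 30.0
```

>>> apply_moves(
  moves=[
    [[0.0005, 0, 0.002], 0],
    [[0, 0, 0], 0],
    [[0, 0, 0], 0],
  ],
)

```text
time_s: 20.28
tcp_pos: [0.4739, 0.0951, 0.1622]
ee_rot: [[0.987, 0.159, 0.0], [0.159, -0.987, -0.0], [0.0, 0.0, -1.0]]
wrist_force: [-0.3, -0.1, -1.1]
gripper_width: 0.321
gripper_force: 30.0
```

>>> apply_moves(
  moves=[
    [[0.0005, 0, 0.002], 0],
    [[0, 0, 0], 0],
    [[0, 0, 0], 0],
  ],
)

```text
time_s: 20.53
tcp_pos: [0.4744, 0.0952, 0.1601]
ee_rot: [[0.987, 0.159, 0.0], [0.159, -0.987, -0.0], [0.0, 0.0, -1.0]]
wrist_force: [-0.5, 0.5, 1.1]
gripper_width: 0.317
gripper_force: 30.0
```

>>> apply_moves(
  moves=[
    [[0.0005, 0, 0.002], 0],
    [[0, 0, 0], 0],
    [[0, 0, 0], 0],
  ],
)

```text
time_s: 20.78
tcp_pos: [0.4748, 0.0953, 0.1581]
ee_rot: [[0.987, 0.159, -0.0], [0.159, -0.987, -0.0], [-0.0, 0.0, -1.0]]
wrist_force: [-1.7, 0.4, 1.0]
gripper_width: 0.318
gripper_force: 30.0
```

```bash
cat > m.py <<'E'
from h import *
np.set_printoptions(precision=4,suppress=True)
F=[]
for i in range(12):
    q=imaging.capture("scene" if i%2 else "wrist");s=r.sense();F.append(s["wrist_force"])
R=s["ee_rot"];F=np.array(F);print(s["time_s"],s["tcp_pos"],F.mean(0),F.std(0)/12**.5)
O=s["tcp_pos"]-R[:,2]*.0187;a=np.radians(15.5)
print("tip if out",O+R@[.0896*np.sin(a),0,.0896*np.cos(a)])
E
python3 m.py
```

```text
21.3833 [0.4748 0.0953 0.1581] [-1.0996 -0.1358  0.8374] [0.176  0.0899 0.108 ]
tip if out [0.4985 0.0991 0.0904]
```

>>> apply_moves(
  moves=[
    [[0.0004, 0, 0.0015], 0],
    [[0, 0, 0], 0],
    [[0, 0, 0], 0],
    [[0, 0, 0], 0],
    [[0, 0, 0], 0],
  ],
)

```text
time_s: 21.8
tcp_pos: [0.4752, 0.0954, 0.1566]
ee_rot: [[0.987, 0.159, -0.0], [0.159, -0.987, -0.0], [-0.0, 0.0, -1.0]]
wrist_force: [-1.1, 0.1, 0.9]
gripper_width: 0.321
gripper_force: 30.0
```

```bash
cat >> m.py <<'E'
q=imaging.capture("scene");p=imaging.capture("wrist")
im=np.zeros((400,800,3),np.uint8);im[:,:400]=cv2.resize(q["frame"][150:214,270:334],(400,400),interpolation=cv2.INTER_CUBIC)
im[:,400:]=cv2.resize(p["frame"][60:220,180:340],(400,400),interpolation=cv2.INTER_CUBIC)
cv2.imwrite("pics/n.png",im)
E
python3 m.py
```

```text
22.4 [0.4752 0.0954 0.1566] [-1.6405 -0.1378  1.4677] [0.224  0.1391 0.1481]
tip if out [0.4988 0.0992 0.0889]
```

View pics/n.png

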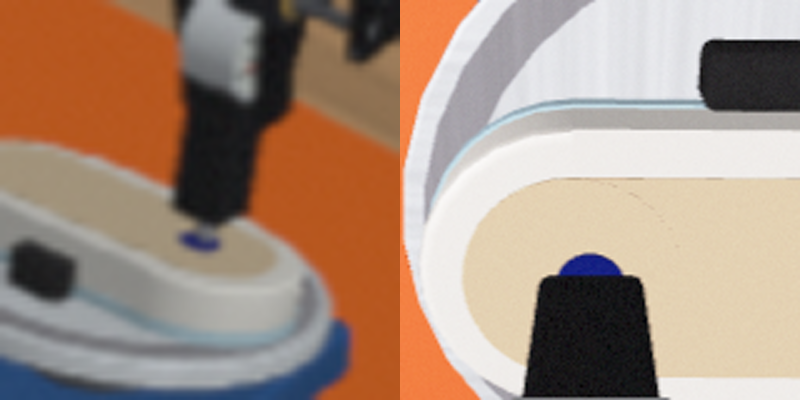

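```bash
python3 -c "
from station import r
print(r.finish_job())"
```

```text
the job is handed in; nothing more can be done
None
```

The isolator is off, and I handed the job in with the gauge still held on the blue dot, about square to the dish and about half pressed in (around 3.5 N, roughly 6.8 mm); the judge's result was not shown.

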